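Close the draft shield and zero the balance touch-free

ROBOT

A 6-joint arm with a two-finger parallel gripper is mounted at the origin on the work surface. World frame = base frame: x ahead of the robot, y to its left, z up, the work surface at z = 0. Lengths are in m, angles in rad, forces in N, time in s.
With the tool pointing down it reaches from about 0.425 to 0.95 m from the base axis. Payload 3.5 kg.
Tool frame: the origin (TCP) lies between the finger pads; the fingertips stand 14 mm ahead of it and the grasp point (between the pads) lies 5 mm behind it; z points along the fingers, y is the direction in which the jaws open and shut (so a half turn about z gives the same grasp; the last joint's range is limited). The gripper opens to 85 mm and grips with 20 to 120 N. Pads are 22 mm wide; open, the fingers measure 114 mm over their backs; the gripper's body (76 mm by 85 mm) begins 54 mm behind the grasp point. The pads swing forward as they close: fully open they stand 13 mm farther back than shut.
Start: joints at [1.181, 0.286, 1.577, -0, 1.279, -0.15], TCP at [0.16, 0.656, 0.245] pointing down, gripper open.
Joint ranges: [-2.77, 2.77], [-0.9, 2.22], [0.21, 2.48], [-1.53, 4.67], [0.24, 2.81], [-2.84, 2.84]. Speed limits (rad/s): [2.79, 2.79, 3.14, 3.14, 3.14, 3.14].

INTERFACE

Orientations are given as a unit quaternion [x, y, z, w].
In Python, from plant import ctrl gives the robot as it stands. The module is installed in compiled form; this text tells all that it offers.
- The arm moves only by the tool servo_tool, never from a script. Its argument "increments" is text: rows parted by semicolons, each of 7 numbers parted by spaces: the turn, a rotation vector about the tool's x, y, z in rad, then the shift along the tool's x, y, z in cm, then the finger opening in cm, from 0 to 8.54. In form: ax ay az dx dy dz claw; .... A call has 1 to 10 rows; each row is the pose to reach, as a shift and turn from the pose commanded when the call began, along the tool's axes at that moment; what a row does not reach only later rows make up. A row lasts 1/12 s, in which the tool goes at most 41.7 mm and 7.16 degrees, less where a joint would pass 70% of its speed; a pose out of reach is approached as far as the arm can. A call with a gripper value outside its range is refused whole. The fingers move at their own pace and stop on an object; "grip_force" is the grip in N (left out, the last holds). Time passes only in rows, so rows that repeat a pose let the fingers close. It gives the time, the measured TCP pose, the force and the opening at its end, in the units of the state.
- ctrl.get_state(): the state, without advancing time (a new reading comes with each control period).
- ctrl.read_camera(name): name is "scene" or "top" or "wrist"; returns (picture, depth): 480x640x3 uint8, red, green, blue; 480x640 float32, m along the optical axis (not along the pixel's ray), 0 where there is no reading.
- ctrl.camera_info(name): a dict with "camera_matrix" (3x3 intrinsics, pixels), "world_to_cam" (4x4, takes a point from world to camera coordinates). Camera axes: x right, y down, z forward; pixel columns grow to the right and rows downward; lengths in m; the calibration is good to about 2 mm. A picture is of the moment at which its call begins: read the wrist's pose just before it. camera_info takes no time and is no camera call; for the wrist camera it gives the pose at the moment of the call.
- ctrl.sign_off(): hands the job in, once; it reports no verdict.
The state is a dict: "time": time; "qpos": joint angles; "dq": joint speeds; "joint_efforts": joint torques, N m; "eef_pos": TCP position; "tcp_rot": TCP orientation; "contact_force": force on the tool from outside, world axes, zero at the start; "wrist_torque": the same for the moment, N m; "opening": opening from 0.0 (shut) to 1.0 (fully open).
Only numpy, scipy, OpenCV 4.12 (cv2) and the standard library are available. Lean on these libraries where they do the work, as an engineer would, in place of code of your own. Each camera call takes 0.05 s, during which the arm holds its last target.

TASK

The balance is to be zeroed with the beaker on its pan: gently push the sliding glass top door of the draft shield fully shut by the grip that stands up from it, then point from above at the right-hand touch-free sensor window of the terminal, the gripper centred over it with its fingertips about 3 cm above it, and stay there for two seconds without touching the terminal; then draw the hand back, at least 10 cm clear of both windows. Right is as seen by someone standing in front of the terminal; do not point at the left-hand window, which has another function, and leave the beaker and everything else on the bench where it stands.

Things in the scene. Friction and masses are not known exactly. Their poses are not given: they have to be found in the camera images.
- balance: White milligram balance, fixed, 327 mm deep (x), 210 wide (y). Origin: on the bench under its middle, 162 mm behind the terminal's front edge. Own x points from the terminal (front, user's side) to the rear, y to the user's left, z up. Front to rear: low sloping terminal, glass draft shield (x -62 to 117 mm, y -92 to 92, top at z 149 mm), rear tower as high.
- terminal: White terminal at the balance's front, 90 by 210 mm, sloping: its top is 54 mm high at the front, 62 in the middle, 70 at the rear. Carries a display, flat keys and the two sensor windows. Axes as the balance's; origin inside it, 14 mm below the middle of its top. Not to be touched.
- right_sensor (a point): Centre of the right-hand touch-free sensor: round black window 23 mm across in a 30 mm bright rim, flush with the terminal's top, beyond the display's right end (balance -y), 63 mm above the bench. Zeroes the balance when a fingertip stays over it, 10 to 60 mm up and within 15 mm of its centre sideways, for two seconds. Axes as the balance's.
- left_sensor (a point): Centre of the left-hand touch-free sensor: the same window beyond the display's left end (balance +y), 162 mm from the right one. Reacts at once to a fingertip less than 60 mm above it. Axes as the balance's.
- draft_door (a joint): How far the glass top door is open, in m: 0 shut against its stop, 0.11 fully open. It slides along the balance's x: to the rear (+x) opens, towards the terminal (-x) shuts. Takes 1 to 2 N and stays where it is left. Starts 0.05 to 0.10 open.
- door_grip (a point): Middle of the top door's grip: an upright grey plate 70 mm wide (balance y), 8 thick (x), on the middle of the door's front edge. This point is 9 mm below the grip's top (175 mm above the bench) and 10 mm above the door's frame (6 mm thick). Behind the grip the door is flat glass, its top 11 mm below this point, reaching 171 mm to the rear. Moves with the door. Axes as the balance's.
- pan_centre (a point): Middle of the top of the round steel pan, 110 mm across, 84 mm above the bench, inside the draft shield.
- vial: Bystander: amber glass vial with a white cap, 25 mm across, 52 mm high, standing beside the terminal's right end. Origin under its centre.
- jar: Bystander: white chemical jar with a grey cap, 64 mm across, 96 mm high, to the right of the draft shield. Origin under its centre.
- forceps: Bystander: steel forceps, 134 mm long, 8 mm high, lying to the left of the terminal. Origin under its middle, x along it.
- boats: Bystander: stack of white square weighing boats, 80 mm square, 40 mm high, to the left of the balance's rear. Origin under its centre.
- rack: Bystander: blue four-place rack with three capped tubes, 92 mm square, 115 mm high. Origin under its centre.
- washbottle: Bystander: clear wash bottle, 70 mm across, with a bent white spout, 180 mm high. Origin under its centre.
- weights: Bystander: wooden block, 75 by 130 mm, 26 mm high, holding five steel calibration weights that rise to 50 mm. Origin under its centre.
- beaker: Small open glass beaker, 40 mm across, 46 mm high, standing on the pan inside the draft shield, below the door. Origin under its centre. Not to be touched.

How it is judged:
On the way, in this order (a step that is already met when the one before it is completed fails the run):
1. the glass top door is pushed fully shut (less than 3 mm open) (value of joint draft_door below 0.003 m), for 0.2 s.
2. with the door shut, a fingertip is held over the right-hand sensor window for two seconds (within 20 mm sideways, tips about 3 to 65 mm above it) (horizontal distance between the grasp point and right_sensor below 0.02 m and z of the grasp point in the frame of right_sensor between 0.022 and 0.085 m and value of joint draft_door below 0.003 m), for 1.8 s.
At the end, for the whole second after the job is handed in: The top door is shut (less than 3 mm open), the beaker stands upright on the pan where it was (within 6 mm), the other loose things are where they were (within 12 mm), and the hand is away from both sensor windows (grasp point more than 11 cm, fingertips about 9 cm) (value of joint draft_door below 0.003 m and distance between the grasp point and right_sensor above 0.11 m and distance between the grasp point and left_sensor above 0.11 m and horizontal distance between beaker and pan_centre below 0.025 m and distance of beaker from where it was at the start of the episode below 0.006 m and angle between beaker's own z axis and vertical below 0.1 rad and distance of each of vial, jar, forceps, boats, rack, washbottle, weights from where it was at the start of the episode below 0.012 m); the robot touches nothing.
It fails at once if the robot touches the terminal (contact force between any of the fingers, the arm and terminal above 0.5 N).
It fails at once if the left-hand sensor is set off: a fingertip less than about 60 mm above it (horizontal distance between the grasp point and left_sensor below 0.02 m and z of the grasp point in the frame of left_sensor below 0.08 m).
It fails at once if the balance or its door is pushed hard (over 80 N) or the door is slammed (faster than 0.4 m/s) (contact force between any of the fingers, the arm and balance above 80 N or velocity of joint draft_door below -0.4 m/s).
It fails at once if the beaker is touched, lifted or shifted on the pan (contact force between any of the fingers, the arm and beaker above 0.3 N or distance of beaker from where it was at the start of the episode above 0.008 m).
It fails at once if a bystander is pushed, lifted or tipped (moved more than 12 mm) (distance of any of vial, jar, forceps, boats, rack, washbottle, weights from where it was at the start of the episode above 0.012 m).
It also fails if it takes over 45 s, if anything falls off the work surface, if the arm or the gripper's body presses on something with over 40 N, if the wrist force passes 120 N, or if a joint passes its speed limit or range.

## Working session

There is one attempt and no reset: what is moved stays moved. The work goes in short steps, Python scripts to look and compute and a tool call to move; the robot and the scene stay as the last step left them, time stands still between calls to the robot, and variables do not carry over. Pictures are saved under pics/ and viewed, and the job is handed in when it is done.

Besides the shell and the picture viewer there is one more tool, called after "Request:" as a command line: name --argument value ..., lists and objects as JSON in quotes. servo_tool: Moves the arm, as the interface text tells. Its arguments: {"type":"object","properties":{"increments":{"type":"string"},"grip_force":{"type":"number"}},"required":["increments"]}

```bash
mkdir -p pics; python3 - <<'E'
from plant import ctrl
import cv2,numpy as np
s=ctrl.get_state();print({k:np.round(v,4) for k,v in s.items()})
for n in ("scene","top","wrist"):
    i=ctrl.camera_info(n);p,d=ctrl.read_camera(n)
    np.savez(f"{n}0.npz",p=p,d=d,K=i["camera_matrix"],T=i["world_to_cam"])
    cv2.imwrite(f"pics/{n}0.png",p[...,::-1]);print(n,np.round(i["world_to_cam"],3).tolist(),i["camera_matrix"])
E
```

```text
{'time': np.float64(0.0), 'qpos': array([ 1.181 ,  0.2872,  1.5782,  0.    ,  1.2786, -0.15  ]), 'dq': array([-0.0018,  0.0018, -0.0015,  0.001 , -0.0001, -0.0004]), 'joint_efforts': array([-2.00000e-03, -4.05975e+01, -2.92622e+01, -3.00000e-04,
        5.80000e-03,  0.00000e+00]), 'eef_pos': array([0.16  , 0.6551, 0.2439]), 'tcp_rot': array([ 1.196e-01,  9.928e-01, -1.100e-03, -3.000e-04]), 'contact_force': array([-0.2119,  0.1365, -0.0657]), 'wrist_torque': array([-0.0379,  0.0308, -0.0064]), 'opening': np.float64(0.9983)}
scene [[0.262, 0.965, 0.016, -0.135], [0.736, -0.19, -0.649, -0.347], [-0.624, 0.182, -0.76, 1.81], [0.0, 0.0, 0.0, 1.0]] [[474.02793192   0.         320.03385774]
 [  0.         474.02793192 244.04668596]
 [  0.           0.           1.        ]]
top [[0.024, -1.0, 0.009, -0.013], [-0.981, -0.025, -0.191, 0.557], [0.192, -0.004, -0.981, 1.458], [0.0, 0.0, 0.0, 1.0]] [[575.6446973    0.         326.55257414]
 [  0.         575.6446973  239.8775468 ]
 [  0.           0.           1.        ]]
wrist [[0.238, 0.971, -0.003, -0.674], [0.935, -0.228, 0.272, -0.035], [0.264, -0.067, -0.962, 0.38], [0.0, 0.0, 0.0, 1.0]] [[430.80031051   0.         321.86672804]
 [  0.         430.80031051 237.77788322]
 [  0.           0.           1.        ]]
```

View pics/scene0.png

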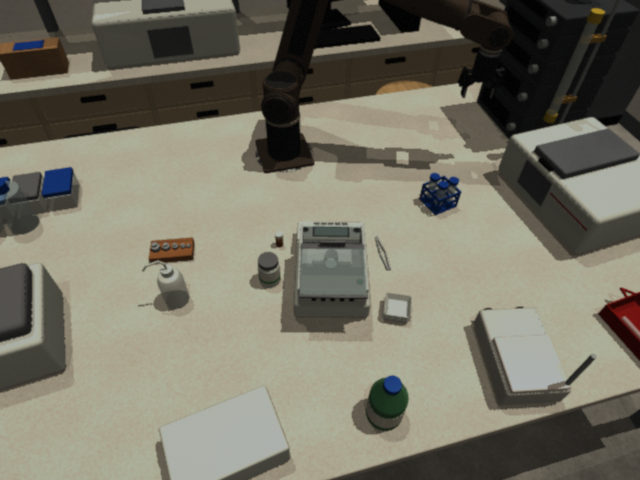

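View pics/top0.png

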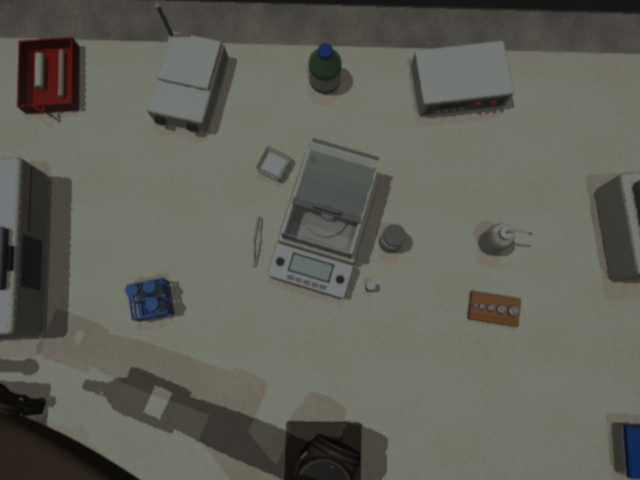

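View pics/wrist0.png

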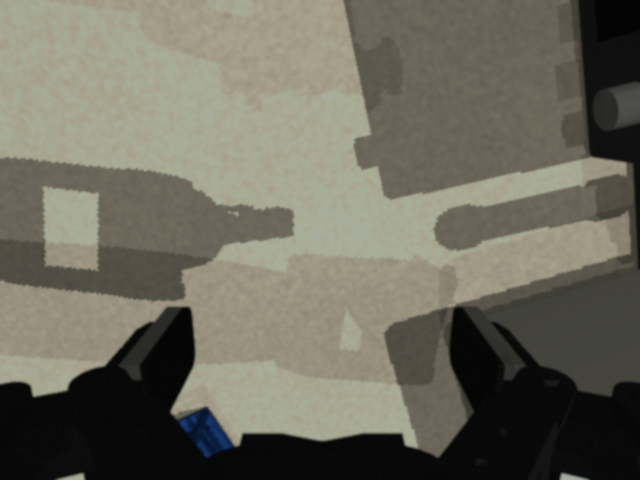

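The top view shows the balance with its terminal facing the robot. The left window is near (279,261), the right one near (340,280), and the grip near (322,210). I'll zoom in and measure.

```bash
cat > h.py <<'E'
import numpy as np,cv2
def ray(K,T,u,v):
    R=T[:3,:3];c=-R.T@T[:3,3];d=R.T@np.linalg.inv(K)@[u,v,1];return c,d
def onz(K,T,u,v,z):
    c,d=ray(K,T,u,v);return c+d*(z-c[2])/d[2]
def proj(K,T,P):
    q=T[:3,:3]@P+T[:3,3];q=K@q;return q[:2]/q[2]
E
python3 - <<'E'
from h import *
a=np.load("top0.npz");p=a['p'][...,::-1]
c=p[120:310,240:420];cv2.imwrite("pics/topz.png",cv2.convertScaleAbs(cv2.resize(c,None,fx=3.1,fy=3.1,interpolation=cv2.INTER_CUBIC),alpha=1.5))
a=np.load("scene0.npz");p=a['p'][...,::-1]
c=p[210:330,240:420];cv2.imwrite("pics/scz.png",cv2.convertScaleAbs(cv2.resize(c,None,fx=4,fy=4,interpolation=cv2.INTER_CUBIC),alpha=1.3))
E
```

```text
(no output)
```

View pics/topz.png

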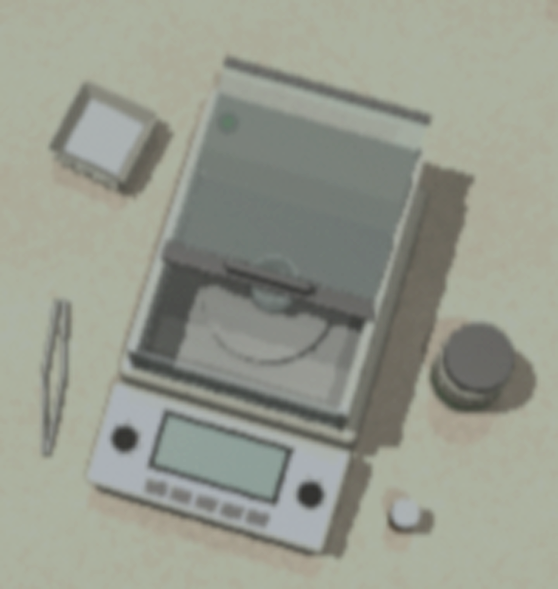

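View pics/scz.png

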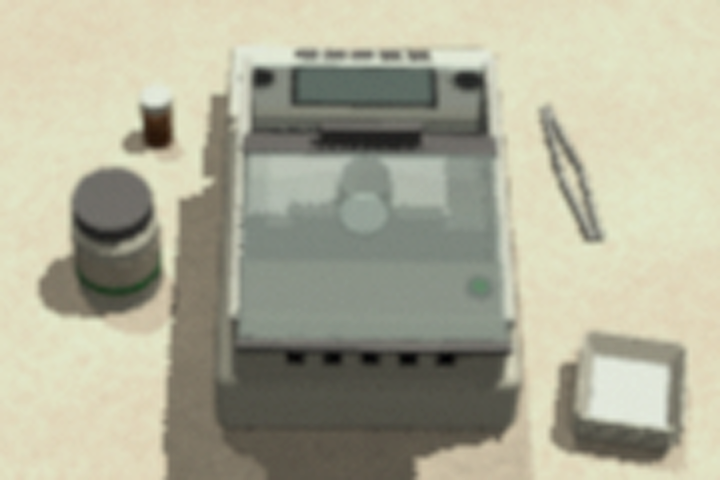

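In the zoomed top view, the two dark sensor discs are at (124,438) and (311,494). The dark grip bar runs from (228,264) to (315,290), and the beaker is at (274,285) under the door. Next I turn these into positions.

```bash
python3 - <<'E'
from h import *
a=np.load("top0.npz");K,T=a['K'],a['T'];g=cv2.cvtColor(a['p'],cv2.COLOR_RGB2GRAY)
def blob(u,v,r=7):
    w=g[v-r:v+r+1,u-r:u+r+1].astype(float);m=np.clip(w.max()*0.75-w,0,None)
    m=np.clip(np.median(w)-20-w,0,None)
    y,x=np.mgrid[v-r:v+r+1,u-r:u+r+1];return (m*x).sum()/m.sum(),(m*y).sum()/m.sum()
L=blob(280,261);R=blob(340,279);print(L,R)
pl=onz(K,T,*L,.063);pr=onz(K,T,*R,.063);print(pl,pr,np.linalg.norm(pl-pr))
ey=(pl-pr);ey/=np.linalg.norm(ey);ex=np.array([ey[1],-ey[0],0]);print("ex",ex,"yaw",np.arctan2(ex[1],ex[0]))
# left->right grip bar
m=[onz(K,T,240+u/3.1,120+v/3.1,.184) for u,v in((228,264),(315,290),(271,276))]
print(m, [( (q-(pl+pr)/2)@ex,(q-(pl+pr)/2)@ey) for q in m])
# balance origin: terminal centre is at x=-117 (front edge -162 + 45)
# depth of dark grip pixels
P=[]
d=a['d']
for v in range(195,225):
  for u in range(300,350):
    if d[v,u]>0:
      c=np.linalg.inv(K)@[u,v,1]*d[v,u];w=T[:3,:3].T@(c-T[:3,3])
      if w[2]>.16:P.append(w)
P=np.array(P);print(len(P));
if len(P):
  q=P-(pl+pr)/2;print(P.mean(0),(q@ex).min(),(q@ex).max(),(q@ey).min(),(q@ey).max(),P[:,2].max())
for n,(u,v,z) in {"vial":(240+405/3.1,120+513/3.1,.052),"jar":(240+478/3.1,120+356/3.1,.096)}.items():
  w=onz(K,T,u,v,z);q=w-(pl+pr)/2;print(n,w,q@ex,q@ey)
# scene cam check of sensors
b=np.load("scene0.npz")
for n,w in(("pl",pl),("pr",pr),("grip",m[2])):print(n,(proj(b['K'],b['T'],w)-[240,210])*4)
E
```

```text
(np.float64(279.757209664848), np.float64(261.1110678098207)) (np.float64(339.6884272997033), np.float64(279.15281899109794))
[0.49645302 0.12042652 0.063     ] [ 0.45330706 -0.03572262  0.063     ] 0.16200038694600227
ex [ 0.96388123 -0.26633245  0.        ] yaw -0.269586040625392
[array([0.61687559, 0.03462969, 0.184     ]), array([ 0.59772482, -0.03381124,  0.184     ]), array([0.60808272, 0.00077703, 0.184     ])] [(np.float64(0.13892353833529913), np.float64(0.030374682497088332)), (np.float64(0.13869250764477148), np.float64(-0.0406947158964728)), (np.float64(0.13946431402112106), np.float64(-0.004597088106622944))]
129
[0.6139914  0.00450806 0.17041703] 0.13489277074349496 0.18420572822430129 -0.033700894326735086 0.060474193171442224 0.17844616596083346
vial [ 0.44017837 -0.11660223  0.052     ] 0.008886368195578068 -0.16245513210746707
jar [ 0.56663692 -0.17208782  0.096     ] 0.1455550031722013 -0.18225663816011875
pl [464.38408793  78.15628895]
pr [256.08908835  75.28535984]
grip [361.2449966  108.53306644]
```

```bash
python3 - <<'E'
from h import *
pl=np.array([.49645,.12043,.063]);pr=np.array([.45331,-.03572,.063]);ex=np.array([.96388,-.26633,0]);ey=np.array([.26633,.96388,0])
m=(pl+pr)/2;O=m+ex*.115;O[2]=0
W=lambda x,y,z:O+x*ex+y*ey+np.array([0,0,z])
for n,of,s in(("top",(240,120),3.1),("scene",(240,210),4)):
  b=np.load(n+"0.npz");print(n,"cam",np.round(-b['T'][:3,:3].T@b['T'][:3,3],3))
  im=cv2.convertScaleAbs(cv2.resize(b['p'][of[1]:of[1]+(190 if n=="top" else 120),of[0]:of[0]+180,::-1],None,fx=s,fy=s,interpolation=cv2.INTER_CUBIC),alpha=1.3)
  for x,y,z,c in[(-62,92,149,(0,0,255)),(-62,-92,149,(0,0,255)),(117,92,149,(0,0,255)),(117,-92,149,(0,0,255)),(-162,105,54,(255,0,0)),(-162,-105,54,(255,0,0)),(24,35,184,(0,255,0)),(24,-35,184,(0,255,0)),(24,35,165,(0,255,255)),(24,-35,165,(0,255,255)),(165,105,149,(255,0,255)),(165,-105,149,(255,0,255)),(165,105,0,(255,0,255)),(165,-105,0,(255,0,255))]:
    q=(proj(b['K'],b['T'],W(x/1e3,y/1e3,z/1e3))-of)*s;cv2.circle(im,(int(q[0]),int(q[1])),3,c,-1)
  cv2.imwrite(f"pics/{n}ov.png",im)
E
```

```text
top cam [0.267 0.007 1.538]
scene cam [ 1.42  -0.265  1.153]
```

View pics/topov.png

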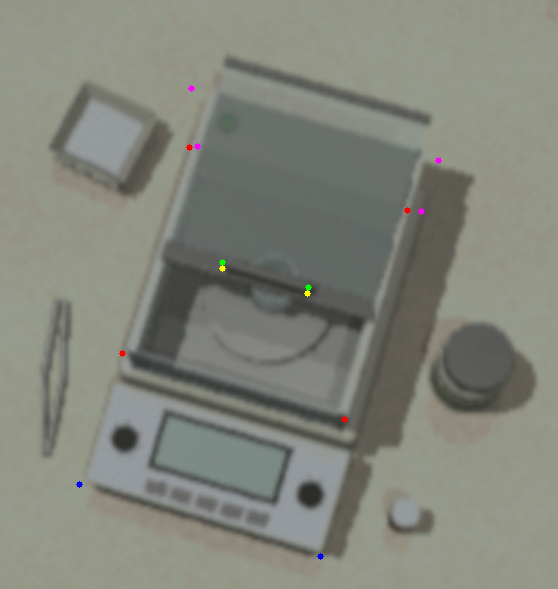

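View pics/sceneov.png

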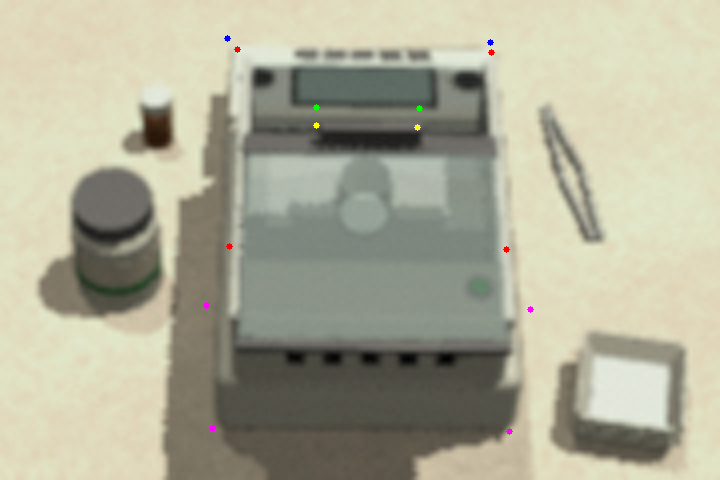

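```bash
python3 - <<'E'
from h import *
a=np.load("top0.npz");b=np.load("scene0.npz")
pts={"vial .052":((405,513),(156,97)),"jar .096":((478,356),(113,205)),"grip .184":((271,275),(368,135)),"senL .063":((124,438),(467,80)),"senR .063":((311,494),(263,77)),"green dot":((228,123),(480,287)),"doorrearL":((225,58),(505,346)),"doorrearR":((430,119),(235,346)),"boats":((103,130),(627,390))}
for n,(t,s) in pts.items():
  u,v=240+(t[0]+.5)/3.1-.5,120+(t[1]+.5)/3.1-.5;c1,d1=ray(a['K'],a['T'],u,v)
  u2,v2=240+(s[0]+.5)/4-.5,210+(s[1]+.5)/4-.5;c2,d2=ray(b['K'],b['T'],u2,v2)
  A=np.array([d1,-d2]).T;k=np.linalg.lstsq(A,c2-c1,rcond=None)[0];p,q=c1+k[0]*d1,c2+k[1]*d2
  def dw(c,u,v):
    dd=c['d'][int(round(v)),int(round(u))];return np.round(c['T'][:3,:3].T@(np.linalg.inv(c['K'])@[u,v,1]*dd-c['T'][:3,3]),3)
  print(n,np.round((p+q)/2,3),"gap",np.round(np.linalg.norm(p-q),4),"depth top",dw(a,u,v),"scene",dw(b,u2,v2))
E
```

```text
vial .052 [ 0.442 -0.115  0.049] gap 0.0015 depth top [ 0.441 -0.116  0.053] scene [ 0.443 -0.115  0.051]
jar .096 [ 0.569 -0.172  0.087] gap 0.0013 depth top [ 0.567 -0.171  0.097] scene [ 0.578 -0.172  0.098]
grip .184 [0.615 0.002 0.165] gap 0.0017 depth top [0.612 0.002 0.173] scene [0.619 0.002 0.169]
senL .063 [0.497 0.121 0.063] gap 0.0005 depth top [0.497 0.121 0.059] scene [0.553 0.098 0.129]
senR .063 [ 0.454 -0.034  0.063] gap 0.0048 depth top [ 0.454 -0.036  0.062] scene [ 0.515 -0.046  0.131]
green dot [0.746 0.041 0.149] gap 0.0027 depth top [0.744 0.039 0.153] scene [0.751 0.04  0.156]
doorrearL [0.798 0.042 0.155] gap 0.0024 depth top [ 0.859  0.048 -0.001] scene [0.798 0.041 0.155]
doorrearR [ 0.752 -0.124  0.151] gap 0.001 depth top [ 0.749 -0.124  0.16 ] scene [ 0.724 -0.118  0.109]
boats [0.777 0.152 0.029] gap 0.0019 depth top [0.778 0.153 0.026] scene [0.773 0.153 0.023]
```

The two-view fix gives the grip's top at z ≈ 0.175, consistent with the glass at 0.155, and places the grip at about (0.614, 0.003). The right sensor is at (0.453, -0.036, 0.063). Now I move high over the balance to a point behind the grip, closing the fingers and turning the tool into line with the balance.

Request:
servo_tool --increments "0 0 0 -1.2 -1 0 0; 0 0 0 -3.4 -2.9 0 0; 0 0 0.01 -6.1 -5.1 0 0; 0 0 0.01 -9 -7.5 0 0; 0 0 0.02 -12 -10 0 0; 0 0 0.02 -15 -12.6 0 0; 0 0 0.03 -18 -15.1 0 0; 0 0 0.03 -21 -17.6 0 0; 0 0 0.03 -24 -20.1 0 0; 0 0 0.03 -27 -22.7 0 0" --grip_force 30

```text
time: 0.98
eef_pos: [0.3692, 0.3694, 0.2452]
tcp_rot: [0.134, 0.991, 0.0, -0.0]
contact_force: [0.5, 0.3, -1.1]
opening: 0.002
```

Request:
servo_tool --increments "0 0 0 -3 -2.4 0 0; 0 0 0 -6.4 -5.1 0 0; 0 0 0 -10 -7.9 0 0; 0 0 0 -13.8 -10.9 0 0; 0 0 0 -18 -14.2 0 0; 0 0 0 -22.5 -17.8 0 0; 0 0 0 -27 -21.3 0 0; 0 0 0 -31.2 -24.6 0 0; 0 0 0 -34.5 -27.2 0 0; 0 0 0 -36.6 -28.9 0 0"

```text
time: 1.82
eef_pos: [0.6139, 0.0358, 0.245]
tcp_rot: [0.135, 0.991, 0.0, -0.0]
contact_force: [0.3, 0.8, 0.6]
opening: 0.005
```

Request:
servo_tool --increments "0 0 0 0 0 0 0; 0 0 0 0 0 0 0; 0 0 0 0 0 0 0"

```text
time: 2.07
eef_pos: [0.6127, 0.0379, 0.2446]
tcp_rot: [0.135, 0.991, 0.0, -0.001]
contact_force: [-0.2, 0.3, 0.1]
opening: -0.003
```

```bash
python3 - <<'E'
from plant import ctrl
import cv2,numpy as np
s=ctrl.get_state();print({k:np.round(v,4) for k,v in s.items()})
for n in ("wrist","top"):
    i=ctrl.camera_info(n);p,d=ctrl.read_camera(n)
    np.savez(f"{n}1.npz",p=p,d=d,K=i["camera_matrix"],T=i["world_to_cam"])
    cv2.imwrite(f"pics/{n}1.png",p[...,::-1])
E
```

```text
{'time': np.float64(2.0667), 'qpos': array([-1.0360e-01,  1.5480e-01,  1.7330e+00,  5.0000e-04,  1.2554e+00,
       -1.4041e+00]), 'dq': array([ 0.0291, -0.0198,  0.0148, -0.0021, -0.0012, -0.0022]), 'joint_efforts': array([-9.72500e-01, -3.48032e+01, -2.94100e+01, -3.56000e-02,
       -2.47000e-02, -1.10000e-03]), 'eef_pos': array([0.6127, 0.0379, 0.2446]), 'tcp_rot': array([ 1.348e-01,  9.909e-01,  2.000e-04, -8.000e-04]), 'contact_force': array([-0.222 ,  0.3436,  0.0584]), 'wrist_torque': array([-0.012 ,  0.041 ,  0.0094]), 'opening': np.float64(-0.003)}
```

View pics/wrist1.png

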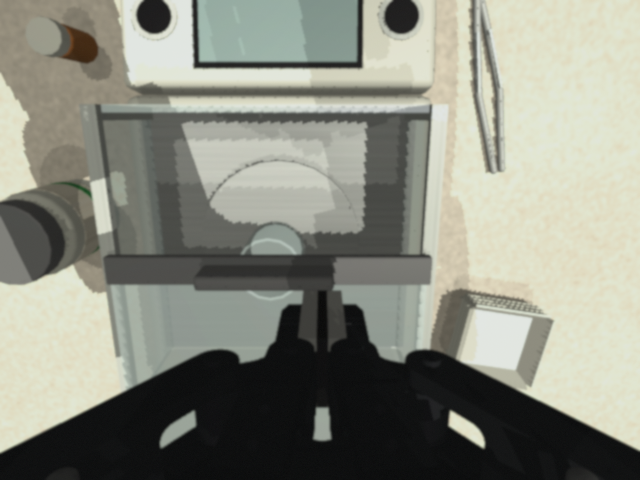

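The wrist view shows the grip spanning columns 195–333 at rows 258–290, with both sensors at (153,15) and (401,17). The arm stopped short because some rows exceeded the cap. Next I refine the positions from this view.

```bash
python3 - <<'E'
from h import *
a=np.load("wrist1.npz");K,T,d=a['K'],a['T'],a['d']
for n,u,v,z in(("senR",153,15,.063),("senL",401,17,.063),("gripL",333,275,.17),("gripR",195,277,.17),("frameL",432,270,.155),("frameR",105,270,.155),("gripmid_top",264,264,.175),("gripmid_bot",264,288,.175)):
  w=onz(K,T,u,v,z);dd=d[v,u];print(n,np.round(w,4),"depth",np.round(T[:3,:3].T@(np.linalg.inv(K)@[u,v,1]*dd-T[:3,3]),4))
g=cv2.cvtColor(a['p'],cv2.COLOR_RGB2GRAY)
print(g[240:300,264],np.round([T[:3,:3].T[2]@(np.linalg.inv(K)@[264,v,1]*d[v,264]-T[:3,3]) for v in range(240,300)],3))
E
```

```text
senR [ 0.455  -0.0334  0.063 ] depth [ 0.4552 -0.0332  0.0638]
senL [0.4996 0.1228 0.063 ] depth [0.4998 0.1225 0.0644]
gripL [0.6218 0.0409 0.17  ] depth [0.627  0.0398 0.1561]
gripR [ 0.6042 -0.0265  0.17  ] depth [ 0.6029 -0.0246  0.1746]
frameL [0.6389 0.092  0.155 ] depth [0.6411 0.0928 0.1498]
frameR [ 0.5917 -0.078   0.155 ] depth [ 0.5913 -0.0769  0.1568]
gripmid_top [0.6054 0.0103 0.175 ] depth [0.6114 0.0057 0.1551]
gripmid_bot [0.6174 0.0065 0.175 ] depth [0.6173 0.0065 0.1752]
[183 173 162 156 154 154 154 153 154 153 154 154 153 142 111  76  57  59
  65  67  69  68  67  67  62  55  49  47  47  47  47  48  49  49  49  50
  56  64  71  76  80  82  81  81  80  79  79  79  78  83 103 126 138 140
 141 145 157 174 178 170] [0.13  0.088 0.088 0.087 0.088 0.088 0.088 0.088 0.089 0.088 0.089 0.087
 0.088 0.087 0.151 0.153 0.155 0.155 0.156 0.156 0.156 0.156 0.156 0.157
 0.155 0.157 0.16  0.161 0.162 0.163 0.166 0.167 0.168 0.171 0.172 0.173
 0.174 0.175 0.174 0.175 0.175 0.176 0.175 0.175 0.175 0.175 0.174 0.175
 0.175 0.175 0.174 0.155 0.155 0.155 0.154 0.155 0.156 0.156 0.155 0.156]
```

Request:
servo_tool --increments "0 0 0 -1.5 -1.1 0 0; 0 0 0 -3 -2.2 0 0; 0 0 0 -4.1 -3 0 0; 0 0 0 -4.1 -3 0 0; 0 0 0 -4.1 -3 1.5 0; 0 0 0 -4.1 -3 3.2 0; 0 0 0 -4.1 -3 4.8 0; 0 0 0 -4.1 -3 5.8 0; 0 0 0 -4.1 -3 6.5 0; 0 0 0 -4.1 -3 6.7 0"

```text
time: 3.0
eef_pos: [0.6438, -0.0014, 0.1769]
tcp_rot: [0.134, 0.991, 0.0, -0.001]
contact_force: [0.3, 0.3, 0.6]
opening: -0.003
```

Request:
servo_tool --increments "0 0 0 0 0 0 0; 0 0 0 0 0 0 0"

```text
time: 3.17
eef_pos: [0.6451, -0.002, 0.1793]
tcp_rot: [0.134, 0.991, 0.0, 0.001]
contact_force: [0.2, 0.4, 0.0]
opening: -0.001
```

```bash
python3 - <<'E'
from plant import ctrl
import cv2,numpy as np
s=ctrl.get_state();print({k:np.round(v,4) for k,v in s.items()})
for n in ("wrist",):
    i=ctrl.camera_info(n);p,d=ctrl.read_camera(n)
    np.savez(f"{n}2.npz",p=p,d=d,K=i["camera_matrix"],T=i["world_to_cam"])
    cv2.imwrite(f"pics/{n}2.png",p[...,::-1])
E
```

```text
{'time': np.float64(3.1667), 'qpos': array([-1.6010e-01,  2.7930e-01,  1.7100e+00,  1.0000e-04,  1.1508e+00,
       -1.4614e+00]), 'dq': array([-0.0041, -0.0071, -0.0099, -0.0003,  0.0002,  0.0004]), 'joint_efforts': array([ 5.82000e-02, -3.82371e+01, -2.72701e+01,  1.70000e-03,
        8.50000e-03,  5.00000e-04]), 'eef_pos': array([ 0.6451, -0.002 ,  0.1793]), 'tcp_rot': array([1.344e-01, 9.909e-01, 0.000e+00, 7.000e-04]), 'contact_force': array([0.1523, 0.4168, 0.0122]), 'wrist_torque': array([ 0.0381, -0.0005, -0.0197]), 'opening': np.float64(-0.0015)}
```

View pics/wrist2.png

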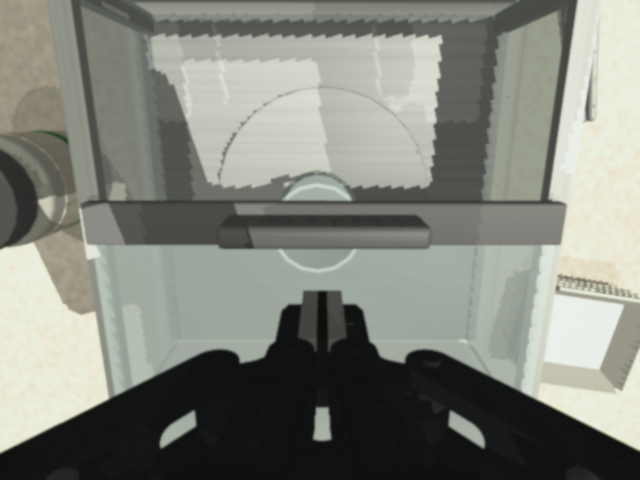

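The grip (218–430, row 232) is centred in front of the closed fingers (322, row 292), with the tips clear above the glass. Now I push gently in tool +x.

Request:
servo_tool --increments "0 0 0 0.4 0 0.2 0; 0 0 0 0.8 0 0.2 0; 0 0 0 1.2 0 0.2 0; 0 0 0 1.6 0 0.2 0; 0 0 0 2.0 0 0.2 0; 0 0 0 2.5 0 0.2 0; 0 0 0 3.2 0 0.2 0; 0 0 0 4 0 0.2 0; 0 0 0 4.8 0 0.2 0; 0 0 0 5.6 0 0.2 0"

```text
time: 4.05
eef_pos: [0.59, 0.013, 0.1765]
tcp_rot: [0.134, 0.991, -0.0, 0.0]
contact_force: [0.9, -0.8, 0.8]
opening: -0.005
```

Request:
servo_tool --increments "0 0 0 0.8 0 0 0; 0 0 0 1.5 0 0 0; 0 0 0 2.1 0 0 0; 0 0 0 2.5 0 0 0; 0 0 0 2.8 0 0 0; 0 0 0 3 0 0 0"

```text
time: 4.55
eef_pos: [0.5615, 0.0209, 0.1764]
tcp_rot: [0.134, 0.991, 0.0, 0.0]
contact_force: [0.9, -0.3, 0.5]
opening: -0.001
```

Request:
servo_tool --increments "0 0 0 0.2 0 0 0; 0 0 0 0.4 0 0 0; 0 0 0 0.6 0 0 0; 0 0 0 0.8 0 0 0"

```text
time: 4.88
eef_pos: [0.5562, 0.0224, 0.1766]
tcp_rot: [0.135, 0.991, -0.0, 0.004]
contact_force: [11.7, -1.9, -6.7]
opening: 0.003
```

```bash
python3 - <<'E'
from plant import ctrl
import cv2,numpy as np
for n in ("wrist",):
    i=ctrl.camera_info(n);p,d=ctrl.read_camera(n)
    np.savez(f"{n}3.npz",p=p,d=d,K=i["camera_matrix"],T=i["world_to_cam"])
    cv2.imwrite(f"pics/{n}3.png",p[...,::-1])
s=ctrl.get_state();print({k:np.round(v,4) for k,v in s.items()})
E
```

```text
{'time': np.float64(4.9333), 'qpos': array([-1.4190e-01,  9.0600e-02,  1.9342e+00, -5.0000e-04,  1.1085e+00,
       -1.4426e+00]), 'dq': array([-0.001 ,  0.0067, -0.0088,  0.0042,  0.0148, -0.0014]), 'joint_efforts': array([ 8.42000e-01, -3.23320e+01, -2.48511e+01,  3.73000e-02,
        2.07900e+00, -1.01000e-02]), 'eef_pos': array([0.5563, 0.0224, 0.1766]), 'tcp_rot': array([ 1.346e-01,  9.909e-01, -2.000e-04,  4.100e-03]), 'contact_force': array([ 8.4902, -1.0086, -3.0527]), 'wrist_torque': array([-0.24  , -1.4427, -0.0046]), 'opening': np.float64(-0.0)}
```

View pics/wrist3.png

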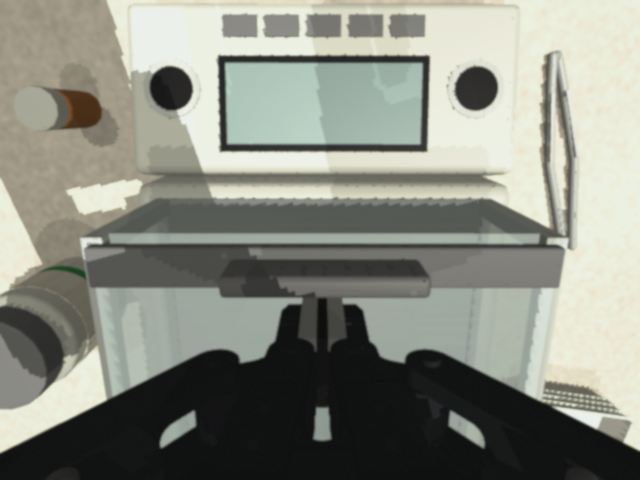

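Force rose to about 12 N at the stop. The wrist view shows the door's front frame flush with the shield's front edge (row 245), so the door is shut. I'll measure the sensors again from this closer view.

Request:
servo_tool --increments "0 0 0 0 0 0 0; 0 0 0 0.1 0 0 0; 0 0 0 0.1 0 0 0; 0 0 0 0 0 0 0"

```text
time: 5.27
eef_pos: [0.5563, 0.0223, 0.1766]
tcp_rot: [0.135, 0.991, -0.0, 0.004]
contact_force: [6.7, -0.4, -1.3]
opening: 0.003
```

```bash
python3 - <<'E'
from h import *
a=np.load("wrist3.npz");K,T,d=a['K'],a['T'],a['d'];g=cv2.cvtColor(a['p'],cv2.COLOR_RGB2GRAY)
for n,u,v in(("R",171,88),("L",476,88)):
  w=g[v-35:v+36,u-35:u+36];m=(w<70).astype(np.uint8);k,l,st,ce=cv2.connectedComponentsWithStats(m);i=1+st[1:,4].argmax();c=ce[i]+[u-35,v-35];print(n,c,st[i],onz(K,T,*c,.063))
c=onz(K,T,324,292,.175);print("grip rear top",c)
E
```

```text
R [170.42920029  88.04402054] [  14   14   42   43 1363] [ 0.45525552 -0.03346569  0.063     ]
L [476.01829268  88.00914634] [  15   15   41   41 1312] [0.49865698 0.1231779  0.063     ]
grip rear top [0.5432113  0.02643064 0.175     ]
```

To confirm it is the stop and not friction, I'll push a little more and see whether it gives.

Request:
servo_tool --increments "0 0 0 0.1 0 0 0; 0 0 0 0.2 0 0 0; 0 0 0 0.3 0 0 0; 0 0 0 0.3 0 0 0; 0 0 0 0.3 0 0 0"

```text
time: 5.68
eef_pos: [0.5561, 0.0223, 0.1768]
tcp_rot: [0.135, 0.991, -0.0, 0.008]
contact_force: [16.4, -2.6, -8.8]
opening: -0.001
```

The arm moved less than 0.3 mm while force rose to 16 N, so the door is at its stop. I back off, lift, and look at it.

Request:
servo_tool --increments "0 0 0 -0.5 0 0 0; 0 0 0 -1.2 0 0 0; 0 0 0 -2 0 0 0; 0 0 0 -2 0 -1.2 0; 0 0 0 -2 0 -3.2 0; 0 0 0 -2 0 -5.2 0; 0 0 0 -2 0 -6.5 0; 0 0 0 -2 0 -7 0; 0 0 0 -2 0 -7 0; 0 0 0 -2 0 -7 0"

```text
time: 6.52
eef_pos: [0.5701, 0.0185, 0.246]
tcp_rot: [0.134, 0.991, -0.0, -0.0]
contact_force: [-0.7, -0.0, -1.1]
opening: 0.001
```

```bash
python3 - <<'E'
from plant import ctrl
import cv2,numpy as np
s=ctrl.get_state();print({k:np.round(v,4) for k,v in s.items()})
for n in ("wrist","scene"):
    i=ctrl.camera_info(n);p,d=ctrl.read_camera(n)
    np.savez(f"{n}4.npz",p=p,d=d,K=i["camera_matrix"],T=i["world_to_cam"])
    cv2.imwrite(f"pics/{n}4.png",p[...,::-1])
E
```

```text
{'time': np.float64(6.5167), 'qpos': array([-0.1455,  0.057 ,  1.8368, -0.    ,  1.2484, -1.4465]), 'dq': array([-0.0001,  0.0153,  0.0239, -0.0015, -0.0012,  0.0021]), 'joint_efforts': array([ 1.15000e-02, -3.21649e+01, -2.98493e+01,  2.00000e-04,
       -5.50000e-03, -0.00000e+00]), 'eef_pos': array([0.5701, 0.0185, 0.246 ]), 'tcp_rot': array([ 1.345e-01,  9.909e-01, -0.000e+00, -3.000e-04]), 'contact_force': array([-0.6977, -0.0437, -1.1309]), 'wrist_torque': array([0.0096, 0.0582, 0.0387]), 'opening': np.float64(0.0006)}
```

View pics/wrist4.png

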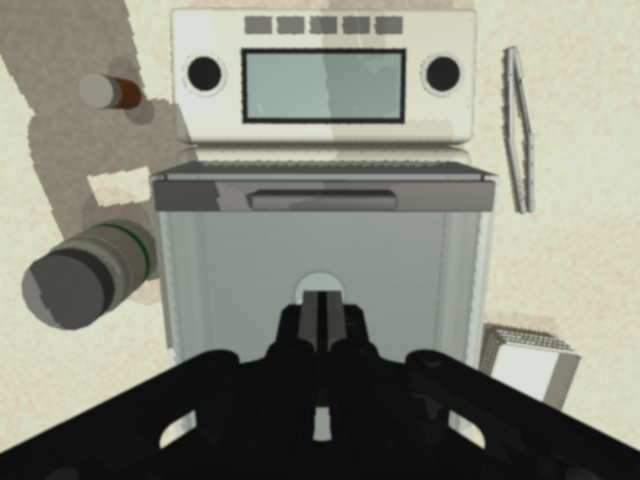

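The door is shut: its frame runs along the shield front at row 195, and the beaker is at (320,290) under the glass. Next I move over the right window, staying high, and then descend.

Request:
servo_tool --increments "0 0 0 1 -0.8 0 0; 0 0 0 3 -2.5 0 0; 0 0 0 5.2 -4.4 0 0; 0 0 0 7.4 -6.2 0 0; 0 0 0 9 -7.6 0 0; 0 0 0 9.7 -8.2 0 0; 0 0 0 9.7 -8.2 0 0; 0 0 0 9.7 -8.2 2 0; 0 0 0 9.7 -8.2 4.5 0; 0 0 0 9.7 -8.2 6 0"

```text
time: 7.45
eef_pos: [0.4552, -0.0343, 0.1843]
tcp_rot: [0.135, 0.991, 0.0, -0.001]
contact_force: [-0.7, 0.3, -0.7]
opening: 0.002
```

```bash
python3 - <<'E'
from plant import ctrl
import cv2,numpy as np
for n in ("wrist","top"):
    i=ctrl.camera_info(n);p,d=ctrl.read_camera(n)
    np.savez(f"{n}5.npz",p=p,d=d,K=i["camera_matrix"],T=i["world_to_cam"])
    cv2.imwrite(f"pics/{n}5.png",p[...,::-1])
s=ctrl.get_state();print({k:np.round(v,4) for k,v in s.items()})
E
```

```text
{'time': np.float64(7.55), 'qpos': array([-2.9820e-01, -1.4710e-01,  2.1537e+00,  4.0000e-04,  1.1420e+00,
       -1.5997e+00]), 'dq': array([ 0.0003, -0.0332, -0.0534, -0.0009,  0.0287, -0.0022]), 'joint_efforts': array([-1.67600e-01, -2.18361e+01, -2.79502e+01, -5.20000e-03,
       -1.47200e-01,  1.10000e-03]), 'eef_pos': array([ 0.4538, -0.0339,  0.1829]), 'tcp_rot': array([ 1.344e-01,  9.909e-01,  7.000e-04, -3.400e-03]), 'contact_force': array([ 0.1462, -0.3041,  0.2885]), 'wrist_torque': array([ 0.006 , -0.0363,  0.0387]), 'opening': np.float64(-0.002)}
```

View pics/wrist5.png

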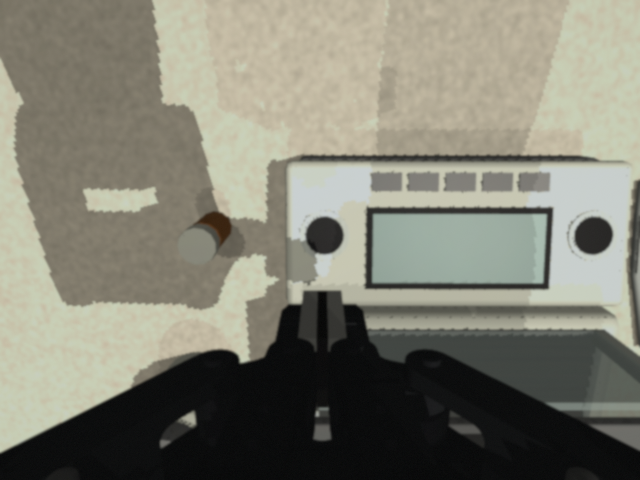

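The right window is at (324,235), in line with the fingers (322). Before descending I cast its ray to check the position.

```bash
python3 - <<'E'
from h import *
a=np.load("wrist5.npz");print(onz(a['K'],a['T'],324,235.5,.063),onz(a['K'],a['T'],594,235.5,.063))
E
```

```text
[ 0.45568714 -0.03332681  0.063     ] [0.49918862 0.12367379 0.063     ]
```

Request:
servo_tool --increments "0 0 0 0 0 1.5 0; 0 0 0 0 0 3.2 0; 0 0 0 0 0 5 0; 0 0 0 0 0 6.4 0; 0 0 0 0 0 7.2 0; 0 0 0 0 0 7.6 0; 0 0 0 0 0 7.6 0"

```text
time: 8.13
eef_pos: [0.4555, -0.0347, 0.1102]
tcp_rot: [0.134, 0.991, 0.0, -0.0]
contact_force: [-0.3, -0.6, 0.2]
opening: 0.001
```

Centred within 2 mm, with the tips about 33 mm up. I hold for more than two seconds.

Request:
servo_tool --increments "0 0 0 0 0 0.2 0; 0 0 0 0 0 0.2 0; 0 0 0 0 0 0.2 0; 0 0 0 0 0 0.2 0; 0 0 0 0 0 0.2 0; 0 0 0 0 0 0.2 0; 0 0 0 0 0 0.2 0; 0 0 0 0 0 0.2 0; 0 0 0 0 0 0.2 0; 0 0 0 0 0 0.2 0"

```text
time: 8.97
eef_pos: [0.4551, -0.0348, 0.1083]
tcp_rot: [0.134, 0.991, -0.0, -0.0]
contact_force: [0.4, 0.0, 0.4]
opening: -0.001
```

Request:
servo_tool --increments "0 0 0 0 0 0 0; 0 0 0 0 0 0 0; 0 0 0 0 0 0 0; 0 0 0 0 0 0 0; 0 0 0 0 0 0 0; 0 0 0 0 0 0 0; 0 0 0 0 0 0 0; 0 0 0 0 0 0 0; 0 0 0 0 0 0 0; 0 0 0 0 0 0 0"

```text
time: 9.8
eef_pos: [0.4552, -0.0348, 0.1084]
tcp_rot: [0.134, 0.991, -0.0, 0.0]
contact_force: [0.6, 0.4, -0.1]
opening: 0.003
```

Request:
servo_tool --increments "0 0 0 0 0 0 0; 0 0 0 0 0 0 0; 0 0 0 0 0 0 0; 0 0 0 0 0 0 0; 0 0 0 0 0 0 0; 0 0 0 0 0 0 0; 0 0 0 0 0 0 0; 0 0 0 0 0 0 0; 0 0 0 0 0 0 0; 0 0 0 0 0 0 0"

```text
time: 10.63
eef_pos: [0.4551, -0.0348, 0.1083]
tcp_rot: [0.134, 0.991, -0.0, 0.0]
contact_force: [-0.3, -0.1, 0.4]
opening: -0.002
```

```bash
python3 - <<'E'
from plant import ctrl
import cv2,numpy as np
p,d=ctrl.read_camera("scene");cv2.imwrite("pics/scene6.png",cv2.resize(p[180:340,220:420,::-1],None,fx=3.5,fy=3.5,interpolation=cv2.INTER_CUBIC))
E
```

View pics/scene6.png

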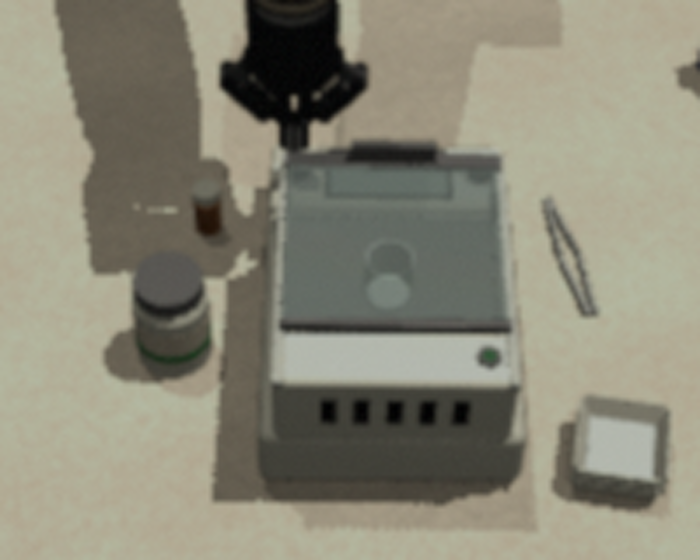

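The scene view shows the gripper (295,135) over the right window, the door shut (grip at 393,152) and the beaker upright. Held for about 2.7 s. Now I retreat straight up.

Request:
servo_tool --increments "0 0 0 0 0 -1 0; 0 0 0 0 0 -3 0; 0 0 0 0 0 -5.5 0; 0 0 0 0 0 -8.5 0; 0 0 0 0 0 -11.5 0; 0 0 0 0 0 -14 0; 0 0 0 0 0 -16.5 0; 0 0 0 0 0 -18 0; 0 0 0 0 0 -19 0; 0 0 0 0 0 -19.5 0"

```text
time: 11.52
eef_pos: [0.4556, -0.0349, 0.3056]
tcp_rot: [0.134, 0.991, -0.0, 0.002]
contact_force: [0.3, 0.0, 0.6]
opening: -0.003
```

Request:
servo_tool --increments "0 0 0 0 0 0 0; 0 0 0 0 0 0 0; 0 0 0 0 0 0 0; 0 0 0 0 0 0 0"

```text
time: 11.85
eef_pos: [0.4546, -0.0346, 0.3018]
tcp_rot: [0.135, 0.991, 0.0, -0.001]
contact_force: [-0.5, 0.1, -0.4]
opening: -0.003
```

```bash
python3 - <<'E'
from plant import ctrl
import cv2,numpy as np
from h import *
p,d=ctrl.read_camera("scene");cv2.imwrite("pics/scene7.png",p[...,::-1])
a=np.load("scene0.npz")['p'];df=cv2.absdiff(a,p).max(2)
# bystander shift by template match
g0=cv2.cvtColor(a,cv2.COLOR_RGB2GRAY);g1=cv2.cvtColor(p,cv2.COLOR_RGB2GRAY)
for n,(u,v,r) in dict(vial=(279,240,9),jar=(268,267,15),forceps=(383,252,18),boats=(396,308,16),rack=(440,194,22),wash=(171,288,25),weights=(172,250,24)).items():
  t=g0[v-r:v+r,u-r:u+r];m=cv2.matchTemplate(g1[v-r-6:v+r+6,u-r-6:u+r+6],t,cv2.TM_CCOEFF_NORMED);_,mx,_,l=cv2.minMaxLoc(m);print(n,round(mx,2),(l[0]-6,l[1]-6))
s=ctrl.get_state();print(s['time'],s['eef_pos'],s['contact_force'])
E
```

```text
vial 0.92 (0, 0)
jar 0.88 (0, 0)
forceps 1.0 (0, 0)
boats 1.0 (0, 0)
rack 0.99 (0, 0)
wash 1.0 (0, 0)
weights 1.0 (0, 0)
11.9 [ 0.45466019 -0.03467513  0.30200952] [-0.42742395 -0.77731325 -0.02621912]
```

View pics/scene7.png

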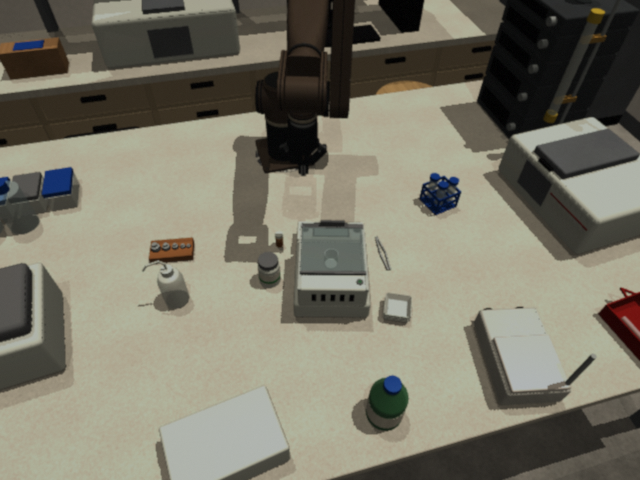

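The door is shut (grip at (333,222)), nothing on the bench has moved, and the hand is about 24 cm above the sensor. I'm handing the job in.

```bash
python3 -c "
from plant import ctrl
print(ctrl.sign_off())"
```

```text
the job is handed in; nothing more can be done
None
```

The job is done and handed in at about 12 s of the 45 s allowed; the sign-off gave no verdict.

- **Door:** I pushed it shut by the grip with closed fingers. At the stop the arm did not move further while the force rose to about 16 N, and the pictures show the door shut. I checked this by force and picture, not by a reading of the joint.
- **Sensor:** I held over the right-hand window for about 2.7 s. The gripper was within about 2 mm of its centre, with the fingertips about 31 mm above it, and I felt no contact.
- **Retreat:** I then lifted straight up, so the hand is about 24 cm above the right window and clear of both.
- **Last checks:** The final scene picture shows none of the seven bystanders moved (0-pixel shift each). The match was weaker for the jar (0.88) and vial (0.92). The beaker's place was checked by eye only: it looks upright under the door.
- **One disagreement:** I first took the grip's top as 184 mm high, and the two camera views disagreed. They and the depth readings gave 175 mm, which I used.

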